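# Put the napkin rings away in their tube

### The job

Put the two small wooden napkin rings away in the wooden storage tube, so that they lie flat one on the other, both right down in the tube as one column. Leave the wider napkin ring where it lies: it does not fit this tube.

Things in the scene. Friction and masses are not known exactly. Their poses are not given: they have to be found in the camera images.
- ring_a_mid (a point): a small flat napkin ring of plain medium-brown wood, lying flat on the worktop: outer diameter 54 mm, hole 40 mm, 16 mm high, about 25 g, waxed smooth. The point is its centre, half-way up (8 mm above its underside); z is the axis of the ring. It can be gripped across its outside, from any side.
- ring_b_mid (a point): the other small napkin ring, the same in every way as ring_a (54 mm outside, 16 mm high); the two are interchangeable. The point is its centre, half-way up.
- wide_ring_mid (a point): a wider napkin ring of the same wood: outer diameter 78 mm, hole 64 mm, 16 mm high. It is to be left alone. The point is its centre, half-way up.
- tube_mouth (a point): centre of the upper rim of the storage tube: a short upright tube of dark wood, fixed on the worktop, 46 mm high over all, on a round foot 94 mm across. Its mouth flares like a funnel, about 81 mm wide inside (92 mm outside) at the rim, narrowing over the top 16 mm to a straight bore 66 mm wide; outside, the straight part is 76 mm wide. z is the axis, upward.
- tube_floor (a point): centre of the floor inside the storage tube, 40 mm below the rim, 6 mm above the worktop. Two small rings lying flat fill the bore up to 32 mm above this floor. z is the axis, upward.
Mind the look-alikes: they are no part of the job. Leave any yellow look-alike of the part that bears ring_a_mid alone. What is shaped like the part that bears ring_b_mid but purple is not meant.

How it is judged:
On the way:
1. one small ring lies flat on the floor of the tube (((horizontal distance between ring_a_mid and tube_floor below 0.015 m and z of ring_a_mid in the frame of tube_floor below 0.013 m and angle between the z axis of ring_a_mid and the z axis of tube_floor, either way round below 0.2 rad) or (horizontal distance between ring_b_mid and tube_floor below 0.015 m and z of ring_b_mid in the frame of tube_floor below 0.013 m and angle between the z axis of ring_b_mid and the z axis of tube_floor, either way round below 0.2 rad))), for 0.2 s.
At the end, for the whole second after the job is handed in: Both small rings are inside the tube: each centre within 15 mm of the tube's axis and no more than 30 mm above its floor (so they lie one on the other on the floor), each flat to within 0.2 rad (11 degrees), and the wide ring is within 30 mm of where it started (horizontal distance between each of ring_a_mid, ring_b_mid and tube_floor below 0.015 m and z of each of ring_a_mid, ring_b_mid in the frame of tube_floor below 0.03 m and angle between the z axis of each of ring_a_mid, ring_b_mid and the z axis of tube_floor, either way round below 0.2 rad and distance of wide_ring_mid from where it was at the start of the episode below 0.03 m); the robot touches nothing.
It fails at once if the wide ring is moved by more than 30 mm (distance of wide_ring_mid from where it was at the start of the episode above 0.03 m).
It also fails if it takes over 50 s, if anything falls off the work surface, if the arm or the gripper's body presses on something with over 40 N, if the wrist force passes 120 N, or if a joint passes its speed limit or range.

### The arm

A 6-joint arm with a two-finger parallel gripper is mounted at the origin on a cart in front of the work surface, level with it; the furniture and walls round the work are solid. World frame = base frame: x ahead of the robot, y to its left, z up, the work surface at z = 0. Lengths are in m, angles in rad, forces in N, time in s.
With the tool pointing down it reaches from about 0.35 to 0.775 m from the base axis. Payload 5.5 kg.
Tool frame: the origin (TCP) lies on the mounting face of the last link; the fingertips stand 173 mm ahead of it and the grasp point (between the pads) lies 155 mm ahead of it; z points along the fingers, y is the line along which they close (so a half turn about z gives the same grasp; the last joint's range is limited). The gripper opens to 85 mm and grips with 20 to 120 N. Pads are 22 mm wide; open, the fingers measure 114 mm over their backs; the gripper's body (76 mm by 85 mm) begins 54 mm behind the grasp point. The pads swing forward as they close: fully open they stand 13 mm farther back than shut.
Start: joints at [1.174, 0.313, 0.046, 1.304, 0, 1.431], TCP at [0.146, 0.556, 0.405] pointing down, gripper open.
Joint ranges: [-2.76, 2.76], [-0.86, 1.69], [-1.03, 1.26], [-2.2, 2.34], [-1.47, 1.5], [-3.14, 3.14]. Speed limits (rad/s): [2.57, 2.57, 3.14, 3.14, 3.14, 3.14].

### API

Orientations are given as a rotation vector (axis times angle).
In Python, from workcell import get_state, optics, bot gives the robot as it stands. The module is installed in compiled form; this text tells all that it offers.
- The arm moves only by the tool send_rows, never from a script. Its argument "steps" is a list of rows, each an object with "xyz": the shift along the tool's x, y, z in mm, a list of three; "delta_rot": the turn, a rotation vector about the tool's x, y, z in rad, a list of three; "claw": the opening in per cent of the stroke, from 0 (shut) to 100 (fully open). A call has 1 to 12 rows; each row is the pose to reach, as a shift and turn from the pose commanded when the call began, along the tool's axes at that moment; what a row does not reach only later rows make up. A row lasts 1/10 s, in which the tool goes at most 50 mm and 8.59 degrees, less where a joint would pass 70% of its speed; a pose out of reach is approached as far as the arm can. A call with a gripper value outside its range is refused whole. The fingers move at their own pace and stop on an object; the grip force is fixed at half the most. Time passes only in rows, so rows that repeat a pose let the fingers close. It gives the time, the measured TCP pose, the force, the opening and the grip force at its end, in the units of the state.
- get_state(): the state, without advancing time (a new reading comes with each control period).
- optics.read_camera(name): name is "side" or "top" or "wrist"; returns (picture, depth): 384x512x3 uint8, red, green, blue; 384x512 float32, m along the optical axis (not along the pixel's ray), 0 where there is no reading.
- optics.camera_info(name): a dict with "fx", "fy", "cx", "cy" (pixels), "D" ([k1, k2, p1, p2, k3] as OpenCV has them; the pictures are not rectified), "R" (3x3) and "t" (3): a world point X has camera coordinates R X + t; the wrist camera has in their place "tool_from_camera" (4x4, takes a point from camera to tool coordinates, whose origin is the TCP and whose axes are the flange's). Camera axes: x right, y down, z forward; pixel columns grow to the right and rows downward; lengths in m; the calibration is good to about 2 mm. A picture is of the moment at which its call begins: read the wrist's pose just before it. camera_info takes no time and is no camera call.
- bot.finish_job(): hands the job in; it is judged then, once.
Trained networks look in the newest picture that a camera, given by its name, has taken for a name from the list of things; names that differ only in an ending like _2 or _b are one class to them, and where a whole thing is asked for, a point or a joint stands for the part that bears it (a point fixed in the world has none). Each returns a list of dicts, best first, with "p" (0 to 1); they miss things now and then, are a little off and sometimes report something else, mostly with a low value. They report only what shows in the picture. A call takes as long as a camera call. They do not tell look-alikes from the thing itself.
- optics.masks_of(label, camera): "region" (384x512 bool, what is visible of it) and "xy" ([column, row] in pixels, amid what is visible of it).
The state is a dict: "clock": time; "joint_pos": joint angles; "joint_velocities": joint speeds; "tau": joint torques, N m; "tcp_pos": TCP position; "tool_rot": TCP orientation; "contact_force": force on the tool from outside, world axes, zero at the start; "wrist_torque": the same for the moment, N m; "grip_width": finger opening in m; "gripper_force": force on a finger pad.
Only numpy, scipy, OpenCV 4.12 (cv2) and the standard library are available. Lean on these libraries where they do the work, as an engineer would, in place of code of your own. Each camera call takes 0.05 s, during which the arm holds its last target. There are 200 camera calls.

## Working session

There is one attempt and no reset: what is moved stays moved. The work goes in short steps, Python scripts to look and compute and a tool call to move; the robot and the scene stay as the last step left them, time stands still between calls to the robot, and variables do not carry over. Pictures are saved under pics/ and viewed, at most 10 in all, crops included, and the job is handed in when it is done.

Besides the shell and the picture viewer there is one more tool, called after "Emit:" in YAML: its name, and indented under it one key for each argument. send_rows: Moves the arm, as the interface text tells. Its arguments: {"type":"object","properties":{"steps":{"type":"array"}},"required":["steps"]}

```bash
mkdir -p pics; cat > h.py <<'E'
import numpy as np, cv2
from workcell import get_state, optics, bot
from scipy.spatial.transform import Rotation as R
def cam(name):
    s=get_state(); pic,d=optics.read_camera(name); i=optics.camera_info(name)
    if name=='wrist':
        T=np.eye(4);T[:3,:3]=R.from_rotvec(s['tool_rot']).as_matrix();T[:3,3]=s['tcp_pos']
        W=T@np.array(i['tool_from_camera'])
    else:
        W=np.eye(4);Rm=np.array(i['R']);W[:3,:3]=Rm.T;W[:3,3]=-Rm.T@np.array(i['t'])
    K=np.array([[i['fx'],0,i['cx']],[0,i['fy'],i['cy']],[0,0,1]])
    return pic,d,K,np.array(i['D'],float),W
def cloud(d,K,D,W,mask):
    v,u=np.nonzero(mask&(d>0)); z=d[v,u]
    n=cv2.undistortPoints(np.stack([u,v],1).astype(float)[:,None],K,D)[:,0]
    P=np.c_[n*z[:,None],z]
    return P@W[:3,:3].T+W[:3,3]
def circ(P):
    A=np.c_[2*P[:,:2],np.ones(len(P))]; x=np.linalg.lstsq(A,(P[:,:2]**2).sum(1),rcond=None)[0]
    return x[:2],np.sqrt(x[2]+x[:2]@x[:2])
def find(name,labels,c=None):
    c=c or cam(name); pic,d,K,D,W=c
    for l in labels:
        for m in optics.masks_of(l,name):
            P=cloud(d,K,D,W,m['region'])
            if len(P)<10: print(l,m['p'],m['xy'],'few');continue
            zt=np.percentile(P[:,2],95);Q=P[P[:,2]>zt-.006]
            lo,hi=np.percentile(Q[:,:2],[1,99],axis=0)
            print(l,round(m['p'],2),np.round(m['xy']),'n',len(P),'ztop',zt.round(4),'box',((lo+hi)/2).round(4),(hi-lo).round(4),'rgb',np.median(pic[m['region']],axis=0))
    return c
def save(pic,n): cv2.imwrite('pics/'+n,pic[...,::-1])
E
python3 - <<'E'
from h import *
for n in ('top','side'):
    print(n);c=find(n,['ring_a_mid','wide_ring_mid','tube_mouth'] if n=='top' else ['ring_a_mid']);save(c[0],n+'1.png')
s=get_state();print(s)
E
```

```text
top
ring_a_mid 0.76 [234. 200.] n 150 ztop 0.018 box [ 0.5022 -0.0276] [0.0515 0.0494] rgb [90. 57. 34.]
ring_a_mid 0.69 [205. 183.] n 170 ztop 0.0176 box [0.5762 0.0598] [0.0496 0.0492] rgb [131. 113.  19.]
ring_a_mid 0.64 [345. 240.] n 308 ztop 0.0178 box [ 0.4478 -0.2486] [0.0745 0.0744] rgb [88. 55. 31.]
wide_ring_mid 0.71 [344. 234.] n 299 ztop 0.0178 box [ 0.4467 -0.2487] [0.0723 0.0745] rgb [88. 56. 31.]
tube_mouth 0.69 [243. 136.] n 1354 ztop 0.0464 box [ 0.6758 -0.0396] [0.0881 0.087 ] rgb [50. 27. 16.]
side
ring_a_mid 0.57 [258. 232.] n 323 ztop 0.016 box [ 0.4998 -0.0311] [0.0497 0.0515] rgb [82.5 60.  45. ]
ring_a_mid 0.55 [225. 258.] n 210 ztop 0.0165 box [0.5635 0.1009] [0.0356 0.1344] rgb [120.5 107.   56. ]
{'clock': 0.3, 'joint_pos': array([ 1.17440894e+00,  3.13528190e-01,  4.57252001e-02,  1.30360469e+00,
       -7.29063844e-06,  1.43120817e+00]), 'joint_velocities': array([-6.15429094e-04, -1.07502178e-03,  3.38499515e-03, -2.05689638e-03,
        6.25179395e-05,  7.91331994e-04]), 'tau': array([-9.14869888e-04, -4.79996145e+01,  2.98321223e+01,  9.58912686e-03,
       -2.26499283e-04,  5.99241829e-06]), 'tcp_pos': array([0.14602967, 0.5561055 , 0.40438281]), 'tool_rot': array([-4.02251965e-01, -3.11557763e+00,  9.29015864e-04]), 'contact_force': array([ 0.50855114,  0.36149782, -0.60842407]), 'wrist_torque': array([-0.01858648,  0.02491533,  0.07242414]), 'gripper_force': 0.0, 'grip_width': 0.0853404522086734}
```

View pics/top1.png

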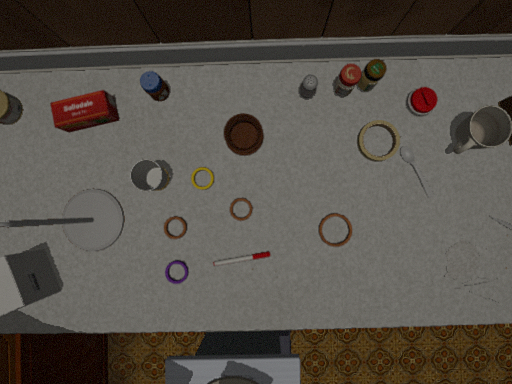

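View pics/side1.png

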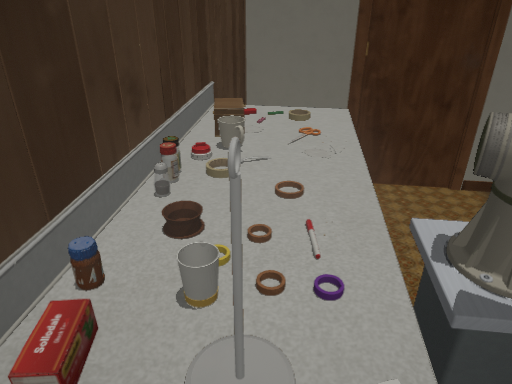

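The top picture shows small brown rings at (241,209) and (176,227), yellow at (203,178), purple at (177,272), the wide ring at (335,230) and the tube at (244,134). There is also a stand with a tall pole, foot at (93,220), which lies in the arm's way. Next I measure the rings and the pole from depth.

```bash
python3 - <<'E'
from h import *
pic,d,K,D,W=cam('top')
def win(u,v,r,zlo,zhi):
    m=np.zeros(d.shape,bool);m[v-r:v+r,u-r:u+r]=1
    P=cloud(d,K,D,W,m);return P[(P[:,2]>zlo)&(P[:,2]<zhi)]
for n,u,v,r in (('r1',241,209,16),('r2',176,227,16),('yel',203,178,15),('pur',177,272,16),('wide',335,230,22),('tube',244,134,26),('glass',147,175,20),('pen',242,258,30)):
    P=win(u,v,r,.008,.3) if n!='tube' else win(u,v,r,.04,.06)
    lo,hi=P[:,:2].min(0),P[:,:2].max(0);print(n,len(P),(lo+hi)/2,hi-lo,P[:,2].max())
m=np.zeros(d.shape,bool);m[180:345,0:130]=1
P=cloud(d,K,D,W,m)
for a,b in ((.005,.03),(.03,.1),(.1,.2),(.2,.3),(.3,.4),(.4,.6)):
    Q=P[(P[:,2]>a)&(P[:,2]<b)]
    if len(Q):print(a,len(Q),np.percentile(Q[:,:2],[2,50,98],axis=0).round(3).tolist(),Q[:,2].max())
# side cam pole
pic,d,K,D,W=cam('side')
m=np.zeros(d.shape,bool);m[130:370,228:246]=1
P=cloud(d,K,D,W,m);Q=P[P[:,2]>.15];print('pole',np.median(Q,axis=0),Q[:,2].max(),Q.std(0))
print(W[:3,3])
E
```

```text
r1 189 [ 0.50230803 -0.02877108] [0.05178229 0.05176567] 0.019713115838124518
r2 205 [0.46168924 0.12514408] [0.05179691 0.05365968] 0.019595083531449342
yel 189 [0.57755599 0.05967728] [0.05236687 0.05154242] 0.01962570001812103
pur 209 [0.35898077 0.12384102] [0.05136247 0.05329976] 0.019254594644787182
wide 305 [ 0.44767575 -0.24814727] [0.07500411 0.07624144] 0.019792203610317305
tube 357 [ 0.67675437 -0.04056608] [0.09062944 0.08922347] 0.04951438002544417
glass 723 [0.58055395 0.16855908] [0.0696441  0.06966646] 0.09508596868189279
pen 293 [ 0.3864336  -0.02801774] [0.02828158 0.13172823] 0.01707640157185608
0.005 3193 [[0.336, 0.257], [0.478, 0.325], [0.553, 0.438]] 0.02988865931350282
0.03 992 [[0.318, 0.319], [0.372, 0.424], [0.489, 0.446]] 0.09995067865646379
0.1 1774 [[0.306, 0.32], [0.361, 0.432], [0.49, 0.455]] 0.1972600878668218
0.2 223 [[0.481, 0.318], [0.487, 0.321], [0.493, 0.325]] 0.2992919200452797
0.3 109 [[0.481, 0.305], [0.487, 0.313], [0.492, 0.328]] 0.3477264313262509
pole [0.48403894 0.32765433 0.26914494] 0.35163946680200153 [0.0030528  0.00654771 0.05767054]
[0.42250835 0.6550233  0.47006261]
```

Emit:
send_rows:
  steps:
    - {"xyz": [-268,-298,-25],"delta_rot": [0,0,0],"claw": 100}
    - {"xyz": [-268,-298,-25],"delta_rot": [0,0,0],"claw": 100}
    - {"xyz": [-268,-298,-25],"delta_rot": [0,0,0],"claw": 100}
    - {"xyz": [-268,-298,-25],"delta_rot": [0,0,0],"claw": 100}
    - {"xyz": [-268,-298,-25],"delta_rot": [0,0,0],"claw": 100}
    - {"xyz": [-268,-298,-25],"delta_rot": [0,0,0],"claw": 100}
    - {"xyz": [-268,-298,-25],"delta_rot": [0,0,0],"claw": 100}
    - {"xyz": [-268,-298,-25],"delta_rot": [0,0,0],"claw": 100}
    - {"xyz": [-268,-298,-25],"delta_rot": [0,0,0],"claw": 100}
    - {"xyz": [-268,-298,-25],"delta_rot": [0,0,0],"claw": 100}

```text
clock: 1.4
tcp_pos: [0.3302, 0.1986, 0.43]
tool_rot: [0.409, 3.114, 0.001]
contact_force: [0.5, -0.7, 0.4]
grip_width: 0.0853
gripper_force: 0.0
```

Emit:
send_rows:
  steps:
    - {"xyz": [-147,-39,110],"delta_rot": [0,0,0],"claw": 100}
    - {"xyz": [-147,-39,110],"delta_rot": [0,0,0],"claw": 100}
    - {"xyz": [-147,-39,110],"delta_rot": [0,0,0],"claw": 100}
    - {"xyz": [-147,-39,110],"delta_rot": [0,0,0],"claw": 100}
    - {"xyz": [-147,-39,110],"delta_rot": [0,0,0],"claw": 100}
    - {"xyz": [-147,-39,110],"delta_rot": [0,0,0],"claw": 100}

```text
clock: 2.0
tcp_pos: [0.4613, 0.1262, 0.3188]
tool_rot: [-0.399, -3.113, 0.0]
contact_force: [0.2, 0.1, -0.1]
grip_width: 0.0854
gripper_force: 0.0
```

```bash
python3 - <<'E'
from h import *
c=cam('wrist');save(c[0],'w1.png');pic,d,K,D,W=c
P=cloud(d,K,D,W,np.ones(d.shape,bool))
for n,x,y,r,a,b in (('r2',.4617,.1251,.04,.008,.03),('r1',.5023,-.0288,.04,.008,.03),('tube',.6768,-.0406,.06,.04,.06)):
    Q=P[(np.hypot(P[:,0]-x,P[:,1]-y)<r)&(P[:,2]>a)&(P[:,2]<b)]
    if len(Q)>30: lo,hi=Q[:,:2].min(0),Q[:,:2].max(0);print(n,len(Q),(lo+hi)/2,hi-lo,np.median(Q[:,2]))
s=get_state();print(s['tcp_pos'],R.from_rotvec(s['tool_rot']).as_matrix().round(4))
E
```

```text
r2 1525 [0.46057704 0.1254884 ] [0.05297358 0.05295469] 0.015318223099404227
r1 1252 [ 0.49910151 -0.03086694] [0.05067073 0.05390716] 0.01500788753265378
[0.46111801 0.12633384 0.31957122] [[-9.678e-01  2.516e-01 -1.600e-03]
 [ 2.516e-01  9.678e-01  4.000e-04]
 [ 1.600e-03  0.000e+00 -1.000e+00]]
```

View pics/w1.png

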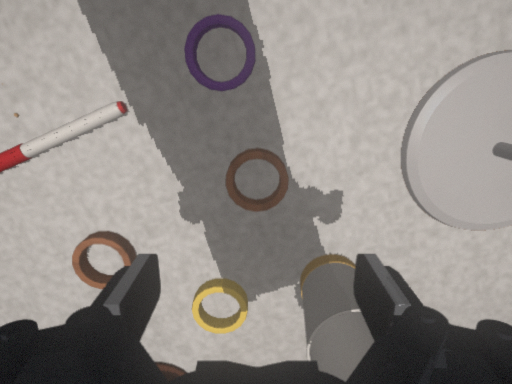

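The wrist picture shows the target ring, brown, at (257,180), with purple at (220,52), yellow at (220,305) and the other brown ring at (103,260). It matches the top view to 1 mm, so I descend and grip.

Emit:
send_rows:
  steps:
    - {"xyz": [0,-1,50],"delta_rot": [0,0,0],"claw": 100}
    - {"xyz": [0,-1,100],"delta_rot": [0,0,0],"claw": 100}
    - {"xyz": [0,-1,130],"delta_rot": [0,0,0],"claw": 100}
    - {"xyz": [0,-1,145],"delta_rot": [0,0,0],"claw": 100}
    - {"xyz": [0,-1,145],"delta_rot": [0,0,0],"claw": 100}
    - {"xyz": [0,-1,145],"delta_rot": [0,0,0],"claw": 40}
    - {"xyz": [0,-1,145],"delta_rot": [0,0,0],"claw": 40}
    - {"xyz": [0,-1,145],"delta_rot": [0,0,0],"claw": 40}
    - {"xyz": [0,-1,145],"delta_rot": [0,0,0],"claw": 40}
    - {"xyz": [0,-1,145],"delta_rot": [0,0,0],"claw": 40}

```text
clock: 3.05
tcp_pos: [0.4625, 0.1243, 0.1772]
tool_rot: [0.401, 3.112, 0.003]
contact_force: [-0.8, 0.7, 8.7]
grip_width: 0.0514
gripper_force: 60.6
```

Emit:
send_rows:
  steps:
    - {"xyz": [0,0,-40],"delta_rot": [0,0,0],"claw": 40}
    - {"xyz": [0,0,-80],"delta_rot": [0,0,0],"claw": 40}
    - {"xyz": [0,0,-100],"delta_rot": [0,0,0],"claw": 40}
    - {"xyz": [0,0,-100],"delta_rot": [0,0,0],"claw": 40}

```text
clock: 3.45
tcp_pos: [0.4634, 0.1241, 0.2794]
tool_rot: [0.401, 3.107, 0.003]
contact_force: [0.4, -0.1, -1.2]
grip_width: 0.0509
gripper_force: 62.7
```

```bash
python3 - <<'E'
from h import *
c=cam('wrist');save(c[0],'w2.png');pic,d,K,D,W=c
s=get_state();print(s['tcp_pos'],s['grip_width'],s['gripper_force'],s['contact_force'])
c2=cam('side');save(c2[0][170:310,170:370].repeat(3,0).repeat(3,1),'s2.png')
E
```

```text
[0.46257048 0.12402913 0.27732696] 0.05125321694843185 62.69140991382301 [-0.69872761 -0.29374495  0.48734943]
```

View pics/w2.png

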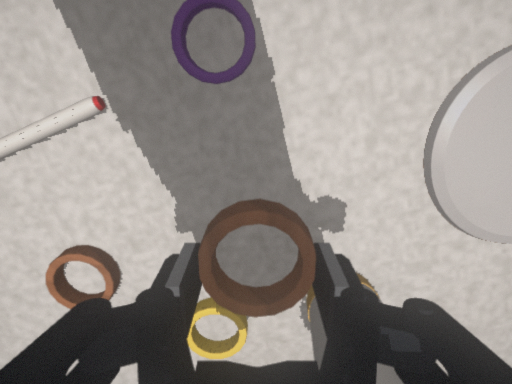

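View pics/s2.png

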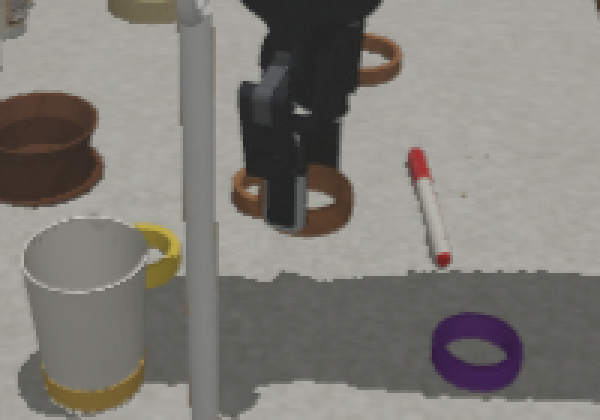

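The ring is held level with the pads over almost its whole height. I set it back down and regrip about 9 mm higher, so it hangs below the fingertips and reaches further into the funnel.

Emit:
send_rows:
  steps:
    - {"xyz": [0,0,45],"delta_rot": [0,0,0],"claw": 40}
    - {"xyz": [0,0,80],"delta_rot": [0,0,0],"claw": 40}
    - {"xyz": [0,0,98],"delta_rot": [0,0,0],"claw": 40}
    - {"xyz": [0,0,98],"delta_rot": [0,0,0],"claw": 40}
    - {"xyz": [0,0,98],"delta_rot": [0,0,0],"claw": 75}
    - {"xyz": [0,0,98],"delta_rot": [0,0,0],"claw": 75}
    - {"xyz": [0,0,90],"delta_rot": [0,0,0],"claw": 75}
    - {"xyz": [0,0,90],"delta_rot": [0,0,0],"claw": 75}
    - {"xyz": [0,0,90],"delta_rot": [0,0,0],"claw": 40}
    - {"xyz": [0,0,90],"delta_rot": [0,0,0],"claw": 40}
    - {"xyz": [0,0,90],"delta_rot": [0,0,0],"claw": 40}
    - {"xyz": [0,0,90],"delta_rot": [0,0,0],"claw": 40}

```text
clock: 4.75
tcp_pos: [0.4641, 0.1239, 0.1884]
tool_rot: [0.401, 3.108, 0.002]
contact_force: [-1.6, -1.3, 24.4]
grip_width: 0.0341
gripper_force: 11.8
```

Emit:
send_rows:
  steps:
    - {"xyz": [0,0,-40],"delta_rot": [0,0,0],"claw": 40}
    - {"xyz": [0,0,-80],"delta_rot": [0,0,0],"claw": 40}
    - {"xyz": [0,0,-100],"delta_rot": [0,0,0],"claw": 40}
    - {"xyz": [0,0,-100],"delta_rot": [0,0,0],"claw": 40}

```text
clock: 5.15
tcp_pos: [0.463, 0.124, 0.2883]
tool_rot: [0.401, 3.109, 0.003]
contact_force: [0.1, 0.5, -0.8]
grip_width: 0.0341
gripper_force: 0.0
```

```bash
cat > held.py <<'E'
from h import *
pic,d,K,D,W=cam('wrist');s=get_state();t=s['tcp_pos']
P=cloud(d,K,D,W,np.ones(d.shape,bool));i=(R.from_rotvec(s['tool_rot']).inv().apply(P-t))
hsv=cv2.cvtColor(pic,cv2.COLOR_RGB2HSV)[d>0]
m=(np.hypot(i[:,0],i[:,1])<.045)&(i[:,2]>.13)&(i[:,2]<.21)&(hsv[:,1]>90)
Q=i[m];print('tcp',t,s['grip_width'],s['gripper_force'],len(Q))
lo,hi=np.percentile(Q,[0.5,99.5],axis=0);print('held box tool',lo.round(4),hi.round(4),((lo+hi)/2).round(4))
top=Q[(Q[:,2]<np.median(Q[:,2])+.004)]
A=np.c_[top[:,:2],np.ones(len(top))];print('plane',np.linalg.lstsq(A,top[:,2],rcond=None)[0],circ(top))
E
python3 held.py; python3 - <<'E'
from h import *
c2=cam('side');save(c2[0][170:310,170:370].repeat(3,0).repeat(3,1),'s3.png')
E
```

```text
tcp [0.46226023 0.1239283  0.28629158] 0.03391380660833645 0.0 7
held box tool [-0.0131 -0.0185  0.1337] [-0.0114 -0.0173  0.1529] [-0.0122 -0.0179  0.1433]
plane [ 3.01682082 14.31084116  0.43331866] (array([-0.01212436, -0.01785198]), np.float64(0.0007268275409484987))
```

View pics/s3.png

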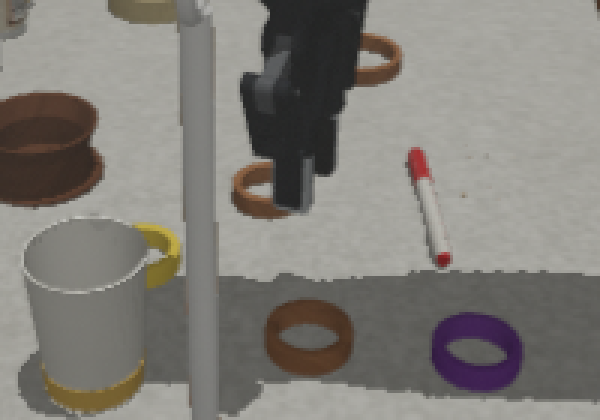

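The regrip was too high: the fingers slid over the ring, so the first grip was already shallow. The ring lies flat, and I measure it and repeat the first grip.

```bash
cat > near.py <<'E'
import sys
from h import *
pic,d,K,D,W=cam('wrist')
P=cloud(d,K,D,W,np.ones(d.shape,bool));x,y,r,a,b=map(float,sys.argv[1:6])
Q=P[(np.hypot(P[:,0]-x,P[:,1]-y)<r)&(P[:,2]>a)&(P[:,2]<b)]
lo,hi=Q[:,:2].min(0),Q[:,:2].max(0);c=(lo+hi)/2;s=get_state();t=s['tcp_pos']
print(len(Q),c,hi-lo,'zmed',np.median(Q[:,2]),'tcp',t,'tool shift mm',(R.from_rotvec(s['tool_rot']).inv().apply(np.r_[c,t[2]]-t)*1000).round(1))
A=np.c_[Q[:,:2]-c,np.ones(len(Q))];print('slope',np.linalg.lstsq(A,Q[:,2],rcond=None)[0])
E
python3 near.py .4625 .124 .042 .008 .03
```

```text
1981 [0.45676156 0.12364622] [0.05324191 0.05299519] zmed 0.01533074537907958 tcp [0.46114713 0.12382655 0.28399063] tool shift mm [ 4.2 -1.3  0. ]
slope [-0.00472727  0.00284227  0.01486015]
```

Emit:
send_rows:
  steps:
    - {"xyz": [4,-1,0],"delta_rot": [0,0,0],"claw": 100}
    - {"xyz": [4,-1,0],"delta_rot": [0,0,0],"claw": 100}
    - {"xyz": [4,-1,45],"delta_rot": [0,0,0],"claw": 100}
    - {"xyz": [4,-1,90],"delta_rot": [0,0,0],"claw": 100}
    - {"xyz": [4,-1,109],"delta_rot": [0,0,0],"claw": 100}
    - {"xyz": [4,-1,109],"delta_rot": [0,0,0],"claw": 100}
    - {"xyz": [4,-1,109],"delta_rot": [0,0,0],"claw": 40}
    - {"xyz": [4,-1,109],"delta_rot": [0,0,0],"claw": 40}
    - {"xyz": [4,-1,109],"delta_rot": [0,0,0],"claw": 40}
    - {"xyz": [4,-1,109],"delta_rot": [0,0,0],"claw": 40}
    - {"xyz": [4,-1,109],"delta_rot": [0,0,0],"claw": 40}

```text
clock: 6.4
tcp_pos: [0.4584, 0.124, 0.1779]
tool_rot: [0.402, 3.112, 0.001]
contact_force: [-2.0, -1.3, 5.7]
grip_width: 0.0514
gripper_force: 61.2
```

Emit:
send_rows:
  steps:
    - {"xyz": [0,0,-40],"delta_rot": [0,0,0],"claw": 40}
    - {"xyz": [0,0,-80],"delta_rot": [0,0,0],"claw": 40}
    - {"xyz": [0,0,-100],"delta_rot": [0,0,0],"claw": 40}
    - {"xyz": [0,0,-100],"delta_rot": [0,0,0],"claw": 40}

```text
clock: 6.8
tcp_pos: [0.4594, 0.1241, 0.2805]
tool_rot: [0.401, 3.107, 0.003]
contact_force: [0.1, 0.7, -1.0]
grip_width: 0.0507
gripper_force: 62.7
```

```bash
python3 held.py
```

```text
tcp [0.45859158 0.12404304 0.27845927] 0.0514862786270942 62.64773419126868 4621
held box tool [-0.0248 -0.0256  0.1425] [0.0266 0.0248 0.1737] [ 0.0009 -0.0004  0.1581]
plane [0.00242302 0.01417309 0.16029301] (array([ 0.00085901, -0.00029493]), np.float64(0.02316707658539947))
```

Emit:
send_rows:
  steps:
    - {"xyz": [-253,-104,-20],"delta_rot": [0,0,0],"claw": 40}
    - {"xyz": [-253,-104,-20],"delta_rot": [0,0,0],"claw": 40}
    - {"xyz": [-253,-104,-20],"delta_rot": [0,0,0],"claw": 40}
    - {"xyz": [-253,-104,-20],"delta_rot": [0,0,0],"claw": 40}
    - {"xyz": [-253,-104,-20],"delta_rot": [0,0,0],"claw": 40}
    - {"xyz": [-253,-104,-20],"delta_rot": [0,0,0],"claw": 40}
    - {"xyz": [-253,-104,-20],"delta_rot": [0,0,0],"claw": 40}
    - {"xyz": [-253,-104,-20],"delta_rot": [0,0,0],"claw": 40}

```text
clock: 7.65
tcp_pos: [0.6754, -0.0413, 0.2939]
tool_rot: [-0.403, -3.113, -0.001]
contact_force: [-0.2, -0.3, -0.2]
grip_width: 0.0512
gripper_force: 62.6
```

```bash
python3 near.py .6768 -.0406 .055 .04 .06; python3 held.py; python3 - <<'E'
from h import *
c=cam('wrist');save(c[0],'w4.png')
E
```

```text
3589 [ 0.67539241 -0.04263952] [0.09171958 0.0903352 ] zmed 0.044905935125598345 tcp [ 0.67491502 -0.04060663  0.29427399] tool shift mm [-1.  -1.8 -0. ]
slope [-0.00713534  0.00119254  0.04430463]
tcp [ 0.67471746 -0.04017578  0.29471118] 0.05146529128397668 62.64862138777971 4661
held box tool [-0.0219 -0.0258  0.1613] [0.028  0.024  0.1767] [ 0.0031 -0.0009  0.169 ]
plane [0.0087817  0.00578282 0.16291778] (array([ 0.00233958, -0.00103982]), np.float64(0.023098907647282216))
```

View pics/w4.png

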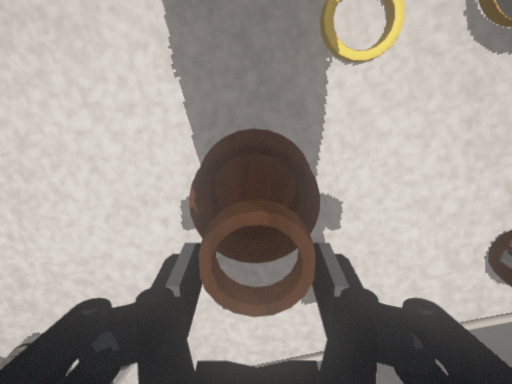

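The ring is held level at (257,258) over the tube mouth at (255,195). It needs about -2, -1 mm and 75 mm down.

Emit:
send_rows:
  steps:
    - {"xyz": [-2,-1,40],"delta_rot": [0,0,0],"claw": 40}
    - {"xyz": [-2,-1,60],"delta_rot": [0,0,0],"claw": 40}
    - {"xyz": [-2,-1,70],"delta_rot": [0,0,0],"claw": 40}
    - {"xyz": [-2,-1,76],"delta_rot": [0,0,0],"claw": 40}
    - {"xyz": [-2,-1,76],"delta_rot": [0,0,0],"claw": 40}
    - {"xyz": [-2,-1,76],"delta_rot": [0,0,0],"claw": 40}

```text
clock: 8.4
tcp_pos: [0.6779, -0.0423, 0.221]
tool_rot: [0.402, 3.114, -0.0]
contact_force: [0.6, -0.1, 0.3]
grip_width: 0.0504
gripper_force: 62.6
```

Emit:
send_rows:
  steps:
    - {"xyz": [0,0,2],"delta_rot": [0,0,0],"claw": 40}
    - {"xyz": [0,0,3],"delta_rot": [0,0,0],"claw": 40}
    - {"xyz": [0,0,3],"delta_rot": [0,0,0],"claw": 40}

```text
clock: 8.7
tcp_pos: [0.6775, -0.0425, 0.217]
tool_rot: [0.402, 3.115, 0.0]
contact_force: [0.5, 0.3, -0.3]
grip_width: 0.051
gripper_force: 62.6
```

Emit:
send_rows:
  steps:
    - {"xyz": [0,0,0],"delta_rot": [0,0,0],"claw": 85}
    - {"xyz": [0,0,0],"delta_rot": [0,0,0],"claw": 85}
    - {"xyz": [0,0,0],"delta_rot": [0,0,0],"claw": 85}
    - {"xyz": [0,0,0],"delta_rot": [0,0,0],"claw": 85}
    - {"xyz": [0,0,-50],"delta_rot": [0,0,0],"claw": 100}
    - {"xyz": [40,0,-90],"delta_rot": [0,0,0],"claw": 100}
    - {"xyz": [60,0,-90],"delta_rot": [0,0,0],"claw": 100}
    - {"xyz": [60,0,-90],"delta_rot": [0,0,0],"claw": 100}

```text
clock: 9.5
tcp_pos: [0.6175, -0.0264, 0.3091]
tool_rot: [0.401, 3.115, 0.0]
contact_force: [-0.2, 0.3, 0.7]
grip_width: 0.0858
gripper_force: 0.0
```

```bash
cat > tube.py <<'E'
from h import *
pic,d,K,D,W=cam('wrist')
save(pic,__import__('sys').argv[1])
P=cloud(d,K,D,W,np.ones(d.shape,bool))
c=np.array([.676,-.042]);r=np.hypot(*(P[:,:2]-c).T)
Q=P[(r<.033)];print(np.histogram(Q[:,2],bins=np.arange(-.002,.06,.004)))
for a in (0,90,180,270):
    th=np.degrees(np.arctan2(Q[:,1]-c[1],Q[:,0]-c[0]))%360
    m=(abs((th-a+180)%360-180)<45)&(r[r<.033]>.017)&(r[r<.033]<.028);print(a,m.sum(),np.percentile(Q[m,2],[10,50,90]).round(4) if m.any() else '')
E
python3 tube.py w5.png
```

```text
(array([   0,  931,  640,  279,  361, 1239,  446,  180,  162,    1,    0,
          0,    0,    0,    0]), array([-0.002,  0.002,  0.006,  0.01 ,  0.014,  0.018,  0.022,  0.026,
        0.03 ,  0.034,  0.038,  0.042,  0.046,  0.05 ,  0.054,  0.058]))
0 656 [0.0058 0.0183 0.022 ]
90 474 [0.006  0.0209 0.0221]
180 508 [0.0141 0.0209 0.0221]
270 555 [0.0057 0.0208 0.0223]
```

View pics/w5.png

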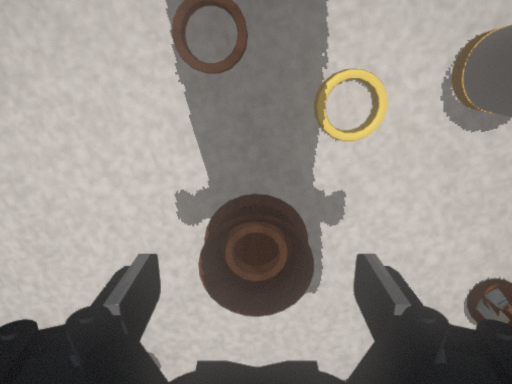

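The picture shows the ring lying flat in the tube at (257,250), its top at 21–22 mm as it should be. Next is the other ring, at (210,33).

Emit:
send_rows:
  steps:
    - {"xyz": [112,-33,20],"delta_rot": [0,0,0],"claw": 100}
    - {"xyz": [112,-33,20],"delta_rot": [0,0,0],"claw": 100}
    - {"xyz": [112,-33,20],"delta_rot": [0,0,0],"claw": 100}
    - {"xyz": [112,-33,20],"delta_rot": [0,0,0],"claw": 100}
    - {"xyz": [112,-33,20],"delta_rot": [0,0,0],"claw": 100}

```text
clock: 10.05
tcp_pos: [0.5038, -0.031, 0.2868]
tool_rot: [0.403, 3.114, 0.0]
contact_force: [0.9, -0.4, -0.2]
grip_width: 0.0855
gripper_force: 0.0
```

```bash
python3 near.py .5 -.03 .042 .008 .03
```

```text
1950 [ 0.49990881 -0.03130578] [0.05286603 0.05337425] zmed 0.01534042094829001 tcp [ 0.50446374 -0.03108251  0.28704141] tool shift mm [ 4.3 -1.4 -0. ]
slope [-0.004234    0.00136895  0.01484412]
```

Emit:
send_rows:
  steps:
    - {"xyz": [4,-1,0],"delta_rot": [0,0,0],"claw": 100}
    - {"xyz": [4,-1,45],"delta_rot": [0,0,0],"claw": 100}
    - {"xyz": [4,-1,90],"delta_rot": [0,0,0],"claw": 100}
    - {"xyz": [4,-1,110],"delta_rot": [0,0,0],"claw": 100}
    - {"xyz": [4,-1,110],"delta_rot": [0,0,0],"claw": 100}
    - {"xyz": [4,-1,110],"delta_rot": [0,0,0],"claw": 40}
    - {"xyz": [4,-1,110],"delta_rot": [0,0,0],"claw": 40}
    - {"xyz": [4,-1,110],"delta_rot": [0,0,0],"claw": 40}
    - {"xyz": [4,-1,110],"delta_rot": [0,0,0],"claw": 40}
    - {"xyz": [4,-1,110],"delta_rot": [0,0,0],"claw": 40}

```text
clock: 11.1
tcp_pos: [0.4999, -0.0308, 0.1792]
tool_rot: [0.402, 3.111, -0.0]
contact_force: [-1.6, -0.3, 5.5]
grip_width: 0.0508
gripper_force: 61.2
```

Emit:
send_rows:
  steps:
    - {"xyz": [0,0,-40],"delta_rot": [0,0,0],"claw": 40}
    - {"xyz": [0,0,-80],"delta_rot": [0,0,0],"claw": 40}
    - {"xyz": [0,0,-115],"delta_rot": [0,0,0],"claw": 40}
    - {"xyz": [0,0,-115],"delta_rot": [0,0,0],"claw": 40}

```text
clock: 11.5
tcp_pos: [0.501, -0.0311, 0.2985]
tool_rot: [0.4, 3.103, -0.002]
contact_force: [0.9, -0.6, 0.1]
grip_width: 0.051
gripper_force: 62.5
```

```bash
python3 held.py
```

```text
tcp [ 0.50021913 -0.03090961  0.29599829] 0.050842486307118795 62.50447601079941 4317
held box tool [-0.0268 -0.025   0.1596] [0.0251 0.0245 0.1746] [-0.0009 -0.0003  0.1671]
plane [-0.0042982   0.00023016  0.16129602] (array([-0.00078803, -0.00047802]), np.float64(0.023109051686818212))
```

Emit:
send_rows:
  steps:
    - {"xyz": [-172,33,0],"delta_rot": [0,0,0],"claw": 40}
    - {"xyz": [-172,33,0],"delta_rot": [0,0,0],"claw": 40}
    - {"xyz": [-172,33,0],"delta_rot": [0,0,0],"claw": 40}
    - {"xyz": [-172,33,0],"delta_rot": [0,0,0],"claw": 40}
    - {"xyz": [-172,33,0],"delta_rot": [0,0,0],"claw": 40}
    - {"xyz": [-172,33,0],"delta_rot": [0,0,0],"claw": 40}
    - {"xyz": [-172,33,0],"delta_rot": [0,0,0],"claw": 40}

```text
clock: 12.25
tcp_pos: [0.6722, -0.0422, 0.2911]
tool_rot: [-0.402, -3.114, -0.0]
contact_force: [-0.5, 0.2, -0.4]
grip_width: 0.051
gripper_force: 62.5
```

```bash
python3 near.py .6768 -.0406 .055 .04 .06; python3 held.py
```

```text
3659 [ 0.6752342  -0.04279831] [0.09123845 0.09024604] zmed 0.044895300812461375 tcp [ 0.67218369 -0.04219339  0.29155151] tool shift mm [-3.1  0.2 -0. ]
slope [-0.00784441  0.0018621   0.04427488]
tcp [ 0.67227207 -0.04223228  0.29187133] 0.050913828286646014 62.50469148159027 4695
held box tool [-0.0223 -0.0253  0.1626] [0.0269 0.0243 0.178 ] [ 0.0023 -0.0005  0.1703]
plane [0.00708946 0.00242266 0.16416751] (array([ 0.00143284, -0.00067185]), np.float64(0.023022420885192775))
```

Emit:
send_rows:
  steps:
    - {"xyz": [-4,0,40],"delta_rot": [0,0,0],"claw": 40}
    - {"xyz": [-4,0,60],"delta_rot": [0,0,0],"claw": 40}
    - {"xyz": [-4,0,70],"delta_rot": [0,0,0],"claw": 40}
    - {"xyz": [-4,0,75],"delta_rot": [0,0,0],"claw": 40}
    - {"xyz": [-4,0,75],"delta_rot": [0,0,0],"claw": 40}
    - {"xyz": [-4,0,75],"delta_rot": [0,0,0],"claw": 40}

```text
clock: 12.95
tcp_pos: [0.6776, -0.0435, 0.2181]
tool_rot: [0.402, 3.114, -0.0]
contact_force: [-0.4, 0.2, -0.2]
grip_width: 0.0509
gripper_force: 62.5
```

Emit:
send_rows:
  steps:
    - {"xyz": [0,0,0],"delta_rot": [0,0,0],"claw": 85}
    - {"xyz": [0,0,0],"delta_rot": [0,0,0],"claw": 85}
    - {"xyz": [0,0,0],"delta_rot": [0,0,0],"claw": 85}
    - {"xyz": [0,0,0],"delta_rot": [0,0,0],"claw": 85}
    - {"xyz": [0,0,-50],"delta_rot": [0,0,0],"claw": 100}
    - {"xyz": [40,0,-90],"delta_rot": [0,0,0],"claw": 100}
    - {"xyz": [60,0,-90],"delta_rot": [0,0,0],"claw": 100}
    - {"xyz": [60,0,-90],"delta_rot": [0,0,0],"claw": 100}

```text
clock: 13.75
tcp_pos: [0.6173, -0.0273, 0.3091]
tool_rot: [0.401, 3.115, 0.0]
contact_force: [0.6, -0.3, -0.5]
grip_width: 0.0857
gripper_force: 0.0
```

```bash
python3 tube.py w6.png
```

```text
(array([   0,  623,  497,  194,  238,  382,  271,  386,  431, 1194,  327,
          0,    0,    0,    0]), array([-0.002,  0.002,  0.006,  0.01 ,  0.014,  0.018,  0.022,  0.026,
        0.03 ,  0.034,  0.038,  0.042,  0.046,  0.05 ,  0.054,  0.058]))
0 968 [0.0063 0.0278 0.0378]
90 594 [0.0071 0.0355 0.0382]
180 811 [0.0158 0.0337 0.038 ]
270 710 [0.0064 0.0301 0.0381]
```

View pics/w6.png

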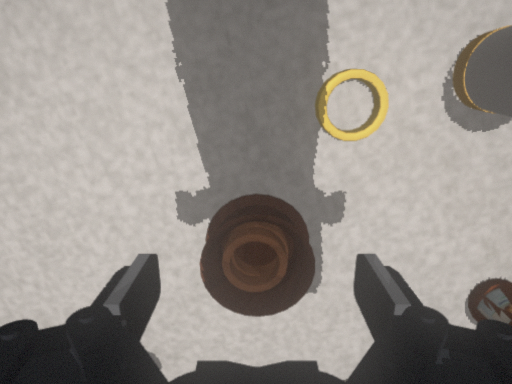

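The second ring lies flat on the first at (255,255). Its top is at 38 mm on all four sides, which is 6 + 32 mm as it should be, so I hand the job in.

```bash
python3 -c "
from h import *
print(bot.finish_job())"
```

```text
the job is handed in; nothing more can be done
None
```

Both small napkin rings lie flat, one on the other, in the storage tube (ring tops measured at about 22 mm and 38 mm, as they should be), the arm never went near the wide ring, and the job is handed in at about 14 s; no verdict came back.

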